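Load and reassemble the feed dispenser

ROBOT

A 7-joint arm with a two-finger parallel gripper is mounted at the origin on the work surface. World frame = base frame: x ahead of the robot, y to its left, z up, the work surface at z = 0. Lengths are in m, angles in rad, forces in N, time in s.
With the tool pointing down it reaches from about 0.425 to 0.8 m from the base axis. Payload 8.3 kg.
Tool frame: the origin (TCP) lies midway between the tips of the shut fingers; the grasp point (between the pads) lies 19 mm behind it (manip.hold_point_z is the distance from the TCP to the grasp point, in m); z points along the fingers, y is the line along which they close (so a half turn about z gives the same grasp; the last joint's range is limited). The gripper opens to 85 mm and grips with 20 to 120 N. Pads are 22 mm wide; open, the fingers measure 114 mm over their backs; the gripper's body (76 mm by 85 mm) begins 54 mm behind the grasp point. The pads swing forward as they close: fully open they stand 13 mm farther back than shut.
Start: joints at [1.287, 0.383, 0.016, 1.37, -0.006, 1.388, -0.046], TCP at [0.137, -0.61, 0.231] pointing down, gripper open.
Joint ranges: [-2.95, 2.95], [-0.25, 2.06], [-1.52, 1.56], [0.18, 2.33], [-1.44, 4.58], [0.02, 2.06], [-3.01, 3.01]. Speed limits (rad/s): [2.39, 2.39, 3.01, 3.01, 3.14, 3.14, 3.14].

INTERFACE

Orientations are given as a 3x3 rotation matrix whose columns are the frame's x, y, z axes.
In Python, from station import manip, cams gives the robot as it stands. The module is installed in compiled form; this text tells all that it offers.
- The arm moves only by the shell command python3 -m pendant 'ROWS' [FORCE]. ROWS is a JSON object of lists of equal length, an entry for each row: "delta_pos": the shift along the tool's x, y, z in cm, a list of three; "twist": the turn about the tool's z in degrees; "claw": the closure, from -1 (fully open) to 1 (shut). In form: {"delta_pos": [[x, y, z], ...], "twist": [twist, ...], "claw": [claw, ...]}. A call has 1 to 5 rows; each row is the pose to reach, as a shift and turn from the pose commanded when the call began, along the tool's axes at that moment; what a row does not reach only later rows make up. A row lasts 1/10 s, in which the tool goes at most 50 mm and 8.59 degrees, less where a joint would pass 70% of its speed; a pose out of reach is approached as far as the arm can. A call with a gripper value outside its range is refused whole. The fingers move at their own pace and stop on an object; FORCE is the grip in N (left out, the last holds). Time passes only in rows, so rows that repeat a pose let the fingers close. It gives the time, the measured TCP pose, the force, the opening and the grip force at its end, in the units of the state.
- manip.observe(): the state, without advancing time (a new reading comes with each control period).
- cams.read_camera(name): name is "scene" or "top"; returns the picture (420x560x3 uint8, red, green, blue); there is no depth.
- cams.get_calibration(name): a dict with "fx", "fy", "cx", "cy" (pixels), "k1" (the pictures are not rectified: a ray, as slopes to the right and down, at radius r is drawn at 1 + k1 r^2 times it, then the intrinsics apply), "rvec" (rotation vector, rad) and "tvec" (3), from world to camera coordinates, as OpenCV has them. Camera axes: x right, y down, z forward; pixel columns grow to the right and rows downward; lengths in m; the calibration is good to about 2 mm. A picture is of the moment at which its call begins. get_calibration takes no time and is no camera call.
- manip.finish_job(): hands the job in; it is judged then, once.
Trained networks look in the newest picture that a camera, given by its name, has taken for a name from the list of things; names that differ only in an ending like _2 or _b are one class to them, and where a whole thing is asked for, a point or a joint stands for the part that bears it (a point fixed in the world has none). Each returns a list of dicts, best first, with "p" (0 to 1); they miss things now and then, are a little off and sometimes report something else, mostly with a low value. They report only what shows in the picture. A call takes as long as a camera call. They do not tell look-alikes from the thing itself.
- cams.spot_in(camera, label): "box" ([left, top, right, bottom] in pixels, round what is visible of it).
- cams.cut_out(camera, label): "pixels" (420x560 bool, what is visible of it) and "box" ([left, top, right, bottom] in pixels, round what is visible of it).
- cams.mark_of(camera, label): "xy" ([column, row] in pixels: a listed point, or the origin of a listed thing).
The state is a dict: "time": time; "joints": joint angles; "joint_velocities": joint speeds; "joint_efforts": joint torques, N m; "ee_pos": TCP position; "ee_rot": TCP orientation; "ft_force": force on the tool from outside, world axes, zero at the start; "ft_torque": the same for the moment, N m; "opening": finger opening in m; "grip_force": force on a finger pad.
Only numpy, scipy, OpenCV 4.12 (cv2) and the standard library are available. Lean on these libraries where they do the work, as an engineer would, in place of code of your own. Each camera call takes 0.05 s, during which the arm holds its last target. There are 200 camera calls.

TASK

The feed dispenser is back from washing: stand all the seed cakes that are here flat in its steel tray, and slide the loaded tray fully home into the bay, front flush with the mouth. Press every dial knob that is here onto the shaft in the collar of its own colour, flat to flat, until it snaps down flush on the collar, and turn each of them so that its pointer stands at the white zero mark. Leave the saucer, canister and brush where they are.

Things in the scene. Friction and masses are not known exactly. Their poses are not given: they have to be found in the camera images.
- dispenser: White feed dispenser, fixed, 150 (x) x 260 (y) x 85 mm high, flat deck on top. Origin: centre of its footprint on the bench. In its -y end is the tray bay, 116 mm wide, 58 mm high, its floor the bench, 170 mm deep to a solid stop; two grey lead-in cheeks flare out 30 mm before the mouth. The tray goes in along +y; home, its front wall is flush with the mouth.
- bay_mouth (a point): Centre of the bay's mouth at bench level, at local (0, -130, 0) mm of the dispenser; axes as the dispenser's.
- tray: Loose steel feed tray, open box 110 (x) x 170 (y) x 22 mm high, walls and floor 4 mm, 250 g, flat on the bench; origin centre of its underside. A black pull tab sticks out of its front (-y) wall in the tray's middle: 14 mm thick (x), from y = -84 to -156 mm, from 6 to 56 mm high. It fits the bay with 3 mm to spare on each side and slides on the bench.
- tray_front (a point): Bottom middle of the tray's front wall, at tray (0, -85, 0) mm. Home: it coincides with bay_mouth, and the tray is against the stop.
- knob_red: Loose red dial knob, 80 g, standing bore down; may be absent. Skirt 60 mm across, 30 mm high; bar grip on top, 52 mm along x, 18 mm wide, 30 to 57 mm up. Origin: underside's centre, on the bore's axis; +x is the pointer, a white stripe on the bar. The D-bore, 26 mm deep, has 1.5 mm to spare all round the shaft, its flat on the pointer side.
- pointer_red (a point): Tip of the red knob's pointer on the skirt's rim, at knob (30, 0, 30) mm.
- seat_red (a point): Centre of the red collar's top face, 91 mm above the bench, which is 74 mm across; which collar stands where on the deck varies. +x points to the white zero mark on the collar's rim. A knob is on when its origin is here, its skirt resting on the collar.
- shaft_red (a joint): Angle (rad) of the steel D-shaft in the red collar: 22 mm diameter, 24 mm tall above the collar, flat 6 mm off axis. 0: flat faces the zero mark; grows counter-clockwise from above; -0.6 to 1.4; stays where left (0.06 N m). Two spring catches on its sides give way to 10 to 15 N of downward push, snap over the knob's inner lip in the last few mm and hold it on.
- knob_yellow: Loose yellow dial knob, 80 g, standing bore down; may be absent. Skirt 60 mm across, 30 mm high; bar grip on top, 52 mm along x, 18 mm wide, 30 to 57 mm up. Origin: underside's centre, on the bore's axis; +x is the pointer, a white stripe on the bar. The D-bore, 26 mm deep, has 1.5 mm to spare all round the shaft, its flat on the pointer side.
- pointer_yellow (a point): Tip of the yellow knob's pointer on the skirt's rim, at knob (30, 0, 30) mm.
- seat_yellow (a point): Centre of the yellow collar's top face, 91 mm above the bench, which is 74 mm across; which collar stands where on the deck varies. +x points to the white zero mark on the collar's rim. A knob is on when its origin is here, its skirt resting on the collar.
- shaft_yellow (a joint): Angle (rad) of the steel D-shaft in the yellow collar: 22 mm diameter, 24 mm tall above the collar, flat 6 mm off axis. 0: flat faces the zero mark; grows counter-clockwise from above; -0.6 to 1.4; stays where left (0.06 N m). Two spring catches on its sides give way to 10 to 15 N of downward push, snap over the knob's inner lip in the last few mm and hold it on.
- knob_blue: Loose blue dial knob, 80 g, standing bore down; may be absent. Skirt 60 mm across, 30 mm high; bar grip on top, 52 mm along x, 18 mm wide, 30 to 57 mm up. Origin: underside's centre, on the bore's axis; +x is the pointer, a white stripe on the bar. The D-bore, 26 mm deep, has 1.5 mm to spare all round the shaft, its flat on the pointer side.
- pointer_blue (a point): Tip of the blue knob's pointer on the skirt's rim, at knob (30, 0, 30) mm.
- seat_blue (a point): Centre of the blue collar's top face, 91 mm above the bench, which is 74 mm across; which collar stands where on the deck varies. +x points to the white zero mark on the collar's rim. A knob is on when its origin is here, its skirt resting on the collar.
- shaft_blue (a joint): Angle (rad) of the steel D-shaft in the blue collar: 22 mm diameter, 24 mm tall above the collar, flat 6 mm off axis. 0: flat faces the zero mark; grows counter-clockwise from above; -0.6 to 1.4; stays where left (0.06 N m). Two spring catches on its sides give way to 10 to 15 N of downward push, snap over the knob's inner lip in the last few mm and hold it on.
- cake_a: Loose pressed seed cake, a rigid cork-brown block 60 (x) x 36 (y) x 40 mm high, 90 g, lying flat; may be absent. Origin: centre of its underside. Up to three go side by side across the tray, standing flat on its floor; 40 mm is low enough for the bay.
- cake_b: Loose pressed seed cake, a rigid cork-brown block 60 (x) x 36 (y) x 40 mm high, 90 g, lying flat; may be absent. Origin: centre of its underside. Up to three go side by side across the tray, standing flat on its floor; 40 mm is low enough for the bay.
- cake_c: Loose pressed seed cake, a rigid cork-brown block 60 (x) x 36 (y) x 40 mm high, 90 g, lying flat; may be absent. Origin: centre of its underside. Up to three go side by side across the tray, standing flat on its floor; 40 mm is low enough for the bay.
- saucer: Glazed blue saucer, 120 mm across, 22 mm high; origin centre of its underside. Leave alone.
- canister: White plastic canister with grey flip top, 80 mm across, 119 mm high; origin centre of its underside. Leave alone.
- brush: Green hand brush, 190 mm long (y), 45 mm wide, 41 mm high; origin on the bench under its middle. Leave alone.
Not all that is in view belongs to the job. Leave any red look-alike of the cake_b alone.

How it is judged:
By the outcome, as a careful person would: the job done as asked, in the order asked, and still so for the second after the job is handed in, with the robot touching nothing.
Of knob_red, knob_yellow, knob_blue only 2 to 3 are there at a start; the rules pass over those that are not, and their reading is None.
Of cake_a, cake_b, cake_c only 2 to 3 are there at a start; the rules pass over those that are not, and their reading is None.
At some moment in a run one of tray, knob_red, knob_yellow, knob_blue, cake_a, cake_b, cake_c may be knocked a few centimetres aside while the robot is not near it.
It also fails if it takes over 210 s, if anything falls off the work surface, if the arm or the gripper's body presses on something with over 40 N, if the wrist force passes 120 N, or if a joint passes its speed limit or range.

## Working session

There is one attempt and no reset: what is moved stays moved. The work goes in short steps, Python scripts to look and compute and a shell command to move; the robot and the scene stay as the last step left them, time stands still between calls to the robot, and variables do not carry over. Pictures are saved under pics/ and viewed, at most 14 in all, crops included, and the job is handed in when it is done.

```bash
mkdir -p pics
cat > h.py <<'E'
import numpy as np, cv2
from station import manip, cams
def snap(n,f,crop=None,s=1):
    im=cams.read_camera(n)
    if f:
        o=im[...,::-1]
        if crop: l,t,r,b=crop; o=cv2.resize(o[t:b,l:r],None,fx=s,fy=s,interpolation=cv2.INTER_CUBIC)
        cv2.imwrite('pics/'+f,o)
    return im
def cal(n):
    c=cams.get_calibration(n); R=cv2.Rodrigues(np.array(c['rvec'],float))[0]; t=np.array(c['tvec'],float).ravel()
    return c,R,t
def ray(n,uv):
    c,R,t=cal(n); x=(uv[0]-c['cx'])/c['fx']; y=(uv[1]-c['cy'])/c['fy']; a,b=x,y
    for _ in range(20):
        k=1+c['k1']*(a*a+b*b); a,b=x/k,y/k
    return -R.T@t, R.T@np.array([a,b,1.])
def at(n,uv,z):
    o,d=ray(n,uv); return o+d*(z-o[2])/d[2]
def proj(n,p):
    c,R,t=cal(n); q=R@np.array(p,float)+t; a,b=q[0]/q[2],q[1]/q[2]; k=1+c['k1']*(a*a+b*b)
    return np.array([c['fx']*a*k+c['cx'],c['fy']*b*k+c['cy']])
E
python3 - <<'E'
from h import *
np.set_printoptions(precision=3,suppress=True)
for n in('scene','top'):
    snap(n,n+'0.png')
    print(n,cal(n)[0]['fx'],ray(n,(280,210)))
s=manip.observe();print(s['ee_pos'],s['ee_rot'],s['opening'],s['ft_force'],manip.hold_point_z)
E
```

```text
scene 508.14935473317996 (array([ 1.253, -0.205,  1.252]), array([-0.496,  0.142, -0.857]))
top 457.763310595069 (array([ 0.419, -0.026,  1.237]), array([ 0.111,  0.023, -0.994]))
[ 0.137 -0.609  0.23 ] [[ 0.976  0.219 -0.   ]
 [ 0.219 -0.976  0.002]
 [-0.    -0.002 -1.   ]] 0.0859007865226513 [ 0.006  0.062 -0.152] 0.0187
```

View pics/scene0.png

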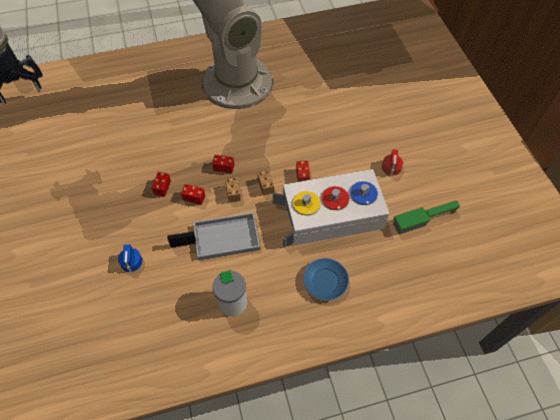

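View pics/top0.png

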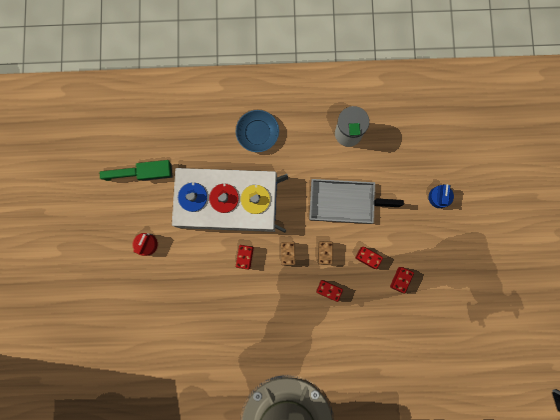

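Both views: two brown cakes at top-view (288,253) and (325,252), with four red look-alikes. The red knob is at (145,243), the blue knob at (441,196), and I see no yellow knob. The tray is at (342,202) with its tab to the right. The dispenser collars, left to right, are blue (193,197), red (224,198) and yellow (256,199).

Run:
```python
from h import *
np.set_printoptions(precision=4,suppress=True)
ims={n:snap(n,None) for n in('top','scene')}
Z=dict(bay_mouth=0,tray_front=0,tray=0,dispenser=0,knob_red=0,knob_blue=0,pointer_red=.03,pointer_blue=.03,seat_red=.091,seat_blue=.091,cake_a=0)
for k,z in Z.items():
    for n in ims:
        r=cams.mark_of(n,k)
        print(k,n,[(round(float(a['p']),2),np.round(a['xy'],1),at(n,a['xy'],z)[:2]) for a in r if a['p']>.3][:6])
for k in('knob_yellow',):
    for n in ims: print(k,n,[(a['p'],a['box']) for a in cams.spot_in(n,k)][:3])
im=ims['top'][...,::-1]
def c(l,t,r,b): return cv2.resize(im[t:b,l:r],(400,300),interpolation=cv2.INTER_CUBIC)
cv2.imwrite('pics/z1.png',np.vstack([np.hstack([c(170,160,290,250),c(300,155,420,245)]),np.hstack([c(115,220,175,265),c(411,174,471,219)])]))
```

```text
bay_mouth top []
bay_mouth scene []
tray_front top [(0.68, array([373.2, 200.1]), array([ 0.576 , -0.2514]))]
tray_front scene [(0.79, array([196.4, 242.1]), array([ 0.5662, -0.2498])), (0.45, array([305.3, 205.4]), array([0.5329, 0.0761]))]
tray top [(0.64, array([227.9, 201.7]), array([0.5832, 0.1444])), (0.58, array([339.3, 202.1]), array([ 0.5732, -0.1591])), (0.31, array([371.8, 200.9]), array([ 0.5739, -0.2475]))]
tray scene [(0.95, array([226. , 236.4]), array([ 0.5707, -0.1668]))]
dispenser top [(0.8, array([231. , 200.4]), array([0.5866, 0.1359]))]
dispenser scene [(0.75, array([333.8, 214.5]), array([0.5839, 0.1455]))]
knob_red top [(0.97, array([146.2, 242.8]), array([0.4773, 0.3683]))]
knob_red scene [(0.6, array([394.5, 166.5]), array([0.4733, 0.3762]))]
knob_blue top [(0.69, array([439.3, 198.8]), array([ 0.5743, -0.4307]))]
knob_blue scene [(0.72, array([133. , 262.7]), array([ 0.582 , -0.4272]))]
pointer_red top [(0.92, array([148.2, 233.7]), array([0.4999, 0.3535])), (0.55, array([223. , 194.9]), array([0.5979, 0.1531]))]
pointer_red scene [(0.7, array([391.6, 170.9]
[... 820 characters left out ...]
(0.87, array([399. , 279.8]), array([ 0.3598, -0.3097])), (0.68, array([323.8, 252.9]), array([ 0.4368, -0.112 ])), (0.62, array([325.5, 290.5]), array([ 0.3369, -0.1129])), (0.55, array([245.5, 253.9]), array([0.44  , 0.0989]))]
cake_a scene [(0.87, array([266.8, 186.4]), array([ 0.4393, -0.0141])), (0.85, array([162.8, 186.5]), array([ 0.3569, -0.3111])), (0.79, array([233.2, 190.6]), array([ 0.4271, -0.1133])), (0.7, array([298. , 181.3]), array([0.4467, 0.08  ])), (0.68, array([226.2, 164.6]), array([ 0.3292, -0.1127])), (0.54, array([195.3, 196.7]), array([ 0.4181, -0.2249]))]
knob_yellow top [(0.41, [177.3, 179.7, 205.2, 212.6])]
knob_yellow scene [(0.29, [391.1, 195.3, 458.7, 233.1])]
```

View pics/z1.png

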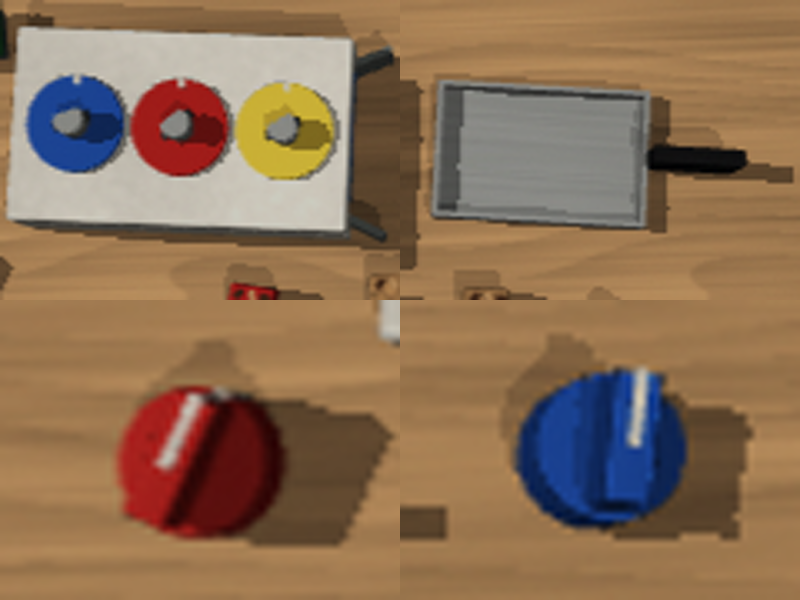

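```bash
cat > fit.py <<'E'
from h import *
from scipy.optimize import least_squares
TH=np.linspace(0,2*np.pi,72,endpoint=False); N=np.c_[np.cos(TH),np.sin(TH)]
def box(x0,x1,y0,y1,z0,z1): return np.array([[x,y,z] for x in(x0,x1) for y in(y0,y1) for z in(z0,z1)])/1e3
def cyl(r,z0,z1): a=np.linspace(0,2*np.pi,48); return np.array([[r*np.cos(t),r*np.sin(t),z] for t in a for z in(z0,z1)])/1e3
M=dict(knob=np.vstack([cyl(30,0,30),box(-26,26,-9,9,30,57)]),cake=box(-30,30,-18,18,0,40),collar=cyl(37,-6,0),
 tray=box(-55,55,-85,85,0,22),disp=box(-75,75,-130,130,0,85))
def hsv(im): return cv2.cvtColor(im,cv2.COLOR_RGB2HSV).astype(int)
def cmask(im,c):
    H=hsv(im);h,s,v=H[...,0],H[...,1],H[...,2]
    if c=='red': m=((h<6)|(h>172))&(s>170)&(v>50)
    if c=='blue': m=(h>105)&(h<120)&(s>170)&(v>50)
    if c=='yellow': m=(h>20)&(h<30)&(s>150)
    if c=='gray': m=(s<40)&(v>50)&(v<200)
    if c=='white': m=(s<40)&(v>170)
    return m
def comp(m,uv,r=18,close=3):
    m=cv2.morphologyEx(m.astype(np.uint8),cv2.MORPH_CLOSE,np.ones((close,close)))
    n,l,st,_=cv2.connectedComponentsWithStats(m)
    yy,xx=np.mgrid[:m.shape[0],:m.shape[1]]
    near=(abs(xx-uv[0])<r)&(abs(yy-uv[1])<r)
    c=np.bincount(l[near],minlength=n); c[0]=0
    return l==c.argmax()
def W(model,p,z): 
    c,s=np.cos(p[2]),np.sin(p[2]); P=M[model] if isinstance(model,str) else model
    return np.c_[P[:,0]*c-P[:,1]*s+p[0],P[:,0]*s+P[:,1]*c+p[1],P[:,2]+z]
def sup(pts): return (pts@N.T).max(0)
def fit(model,masks,p0,z=0,fixyaw=False):
    hs={}
    for n,m in masks.items():
        ys,xs=np.nonzero(m); hs[n]=sup(np.c_[xs,ys].astype(float))+0.4
    def f(q):
        p=[q[0],q[1],p0[2] if fixyaw else q[2]]; 
        return np.concatenate([sup(np.array([proj(n,a) for a in W(model,p,z)]))-h for n,h in hs.items()])
    r=least_squares(f,p0,loss='soft_l1',f_scale=.7,x_scale=[.01,.01,.1],diff_step=1e-4)
    return r.x,np.sqrt(np.mean(r.fun**2))
E
cat > look.py <<'E'
from fit import *
np.set_printoptions(precision=4,suppress=True)
def show(name,model,mk,p0,z=0,fy=False):
    for cs in (('top',),('scene',),('top','scene')):
        try: x,e=fit(model,{n:mk(n) for n in cs},p0,z,fy); print(name,cs[0] if len(cs)==1 else 'both',x[:2],round(np.degrees(x[2]),1),'rms',round(e,2))
        except Exception as ex: print(name,cs,ex)
E
python3 - <<'E'
from look import *
I={n:snap(n,None) for n in('top','scene')}
def byc(c,P,r=14): return lambda n: comp(cmask(I[n],c),proj(n,P),r)
for c,y in(('blue',.22),('red',.14),('yellow',.06)): show('seat_'+c,'collar',byc(c,[.58,y,.091],8),[.58,y,0],.091,True)
show('knob_red','knob',byc('red',[.475,.37,.03]),[.475,.37,-.4])
show('knob_blue','knob',byc('blue',[.578,-.43,.03]),[.578,-.43,-.1])
show('tray','tray',byc('gray',[.572,-.163,.01],20),[.572,-.163,-.05])
def net(k,P):
    def g(n):
        uv=proj(n,P); r=cams.cut_out(n,k)
        return min(r,key=lambda a:np.hypot(*(np.array([a['box'][0]+a['box'][2],a['box'][1]+a['box'][3]])/2-uv)))['pixels']
    return g
show('cake1','cake',net('cake_a',[.438,-.018,.02]),[.438,-.018,0])
show('cake2','cake',net('cake_a',[.432,-.113,.02]),[.432,-.113,0])
show('disp','disp',net('dispenser',[.58,.14,.04]),[.58,.14,-.05])
# stripes
for k,P in(('red',[.475,.37,.057]),('blue',[.578,-.43,.057])):
    for n in I:
        uv=proj(n,P); yy,xx=np.mgrid[:420,:560]; H=hsv(I[n]); m=(H[...,1]<110)&(H[...,2]>140)&(np.hypot(xx-uv[0],yy-uv[1])<16)
        q=np.array([at(n,(x,y),.057)[:2] for y,x in np.argwhere(m)]); 
        if len(q)<3: print(k,n,len(q)); continue
        d=np.linalg.svd(q-q.mean(0))[2][0]; print('stripe',k,n,len(q),q.mean(0),np.degrees(np.arctan2(d[1],d[0])))
E
```

```text
seat_blue ('top',) time passes only in moves, steps and waits
seat_blue ('scene',) time passes only in moves, steps and waits
seat_blue ('top', 'scene') time passes only in moves, steps and waits
seat_red ('top',) time passes only in moves, steps and waits
seat_red ('scene',) time passes only in moves, steps and waits
seat_red ('top', 'scene') time passes only in moves, steps and waits
seat_yellow ('top',) time passes only in moves, steps and waits
seat_yellow ('scene',) time passes only in moves, steps and waits
seat_yellow ('top', 'scene') time passes only in moves, steps and waits
knob_red ('top',) time passes only in moves, steps and waits
knob_red ('scene',) time passes only in moves, steps and waits
knob_red ('top', 'scene') time passes only in moves, steps and waits
knob_blue ('top',) time passes only in moves, steps and waits
knob_blue ('scene',) time passes only in moves, steps and waits
knob_blue ('top', 'scene') time passes only in moves, steps and waits
tray top [ 0.5749 -0.164 ] -5.2 rms 0.65
tray scene [ 0.5736 -0.1662] -5.0 rms 0.75
tray both [ 0.5745 -0.1651] -5.2 rms 0.76
cake1 top [ 0.4389 -0.0141] -2.4 rms 0.9
cake1 scene [ 0.4328 -0.0193] 2.4 rms 1.29
cake1 both [ 0.4368 -0.0165] 2.1 rms 1.51
cake2 top [ 0.4374 -0.113 ] -3.8 rms 0.82
cake2 scene [ 0.4341 -0.1161] -3.7 rms 1.58
cake2 both [ 0.437  -0.1138] -3.7 rms 1.34
disp ('top',) min() iterable argument is empty
disp scene [0.5831 0.1348] -3.3 rms 3.49
disp ('top', 'scene') min() iterable argument is empty
stripe red top 29 [0.4848 0.3619] 152.45509945669195
stripe red scene 19 [0.4854 0.359 ] -25.370787403762
stripe blue top 26 [ 0.5914 -0.4319] 170.44934887619843
stripe blue scene 44 [ 0.5823 -0.4252] -21.16446899738483
```

```bash
cat >> h.py <<'E'
_C={n:cal(n) for n in('scene','top')}
def cal(n): return _C[n]
E
cat > l1.py <<'E'
from look import *
I={n:snap(n,None) for n in('top','scene')}
def byc(c,P,r=14): return lambda n: comp(cmask(I[n],c),proj(n,P),r)
def net(k,P):
    def g(n):
        uv=proj(n,P); r=cams.cut_out(n,k)
        return min(r,key=lambda a:np.hypot(*(np.array([a['box'][0]+a['box'][2],a['box'][1]+a['box'][3]])/2-uv)))['pixels']
    return g
E
python3 - <<'E'
from l1 import *
import traceback
for c,y in(('blue',.22),('red',.14),('yellow',.06)): show('seat_'+c,'collar',byc(c,[.58,y,.091],8),[.58,y,0],.091,True)
show('knob_red','knob',byc('red',[.475,.37,.03]),[.475,.37,-.4])
show('knob_blue','knob',byc('blue',[.578,-.43,.03]),[.578,-.43,-.1])
show('disp','disp',byc('white',[.58,.14,.085],40),[.58,.14,-.05])
try: fit('collar',{'top':byc('red',[.58,.14,.091],8)('top')},[.58,.14,0],.091,True)
except Exception: traceback.print_exc()
E
```

```text
seat_blue top [0.5873 0.2228] 0.0 rms 0.4
seat_blue scene [0.5861 0.2215] 0.0 rms 1.02
seat_blue both [0.587  0.2225] 0.0 rms 0.81
seat_red top [0.582 0.143] 0.0 rms 0.28
seat_red scene [0.5812 0.1412] 0.0 rms 0.57
seat_red both [0.5817 0.1423] 0.0 rms 0.53
seat_yellow top [0.5768 0.0632] 0.0 rms 0.15
seat_yellow scene [0.5755 0.061 ] 0.0 rms 0.37
seat_yellow both [0.5763 0.0622] 0.0 rms 0.45
knob_red top [0.4737 0.3668] -13.0 rms 0.4
knob_red scene [0.4722 0.3666] -9.5 rms 1.06
knob_red both [0.4734 0.3667] -10.3 rms 0.8
knob_blue top [ 0.5793 -0.4298] 7.4 rms 0.54
knob_blue scene [ 0.5767 -0.432 ] -37.7 rms 0.92
knob_blue both [ 0.5791 -0.4302] 3.4 rms 0.9
disp top [0.5842 0.1453] -3.3 rms 1.94
disp scene [0.5596 0.1554] 2.3 rms 5.97
disp both [0.5805 0.1443] -3.8 rms 5.35
```

```bash
cat > go.py <<'E'
# usage: go.py x y z yawdeg [more]: prints tool-frame delta (cm), twist from measured pose
import sys; from h import *
np.set_printoptions(precision=2,suppress=True)
a=list(map(float,sys.argv[1:])); s=manip.observe(); R=np.array(s['ee_rot']); y=np.degrees(np.arctan2(R[1,0],R[0,0]))
print('t',round(s['time'],1),'pos',np.round(s['ee_pos'],4),'yaw',round(y,2),'open',round(s['opening'],4),'grip',round(s['grip_force'],1),'F',s['ft_force'])
for i in range(0,len(a),4): print('delta',100*R.T@(np.array(a[i:i+3])-s['ee_pos']),'twist',round((y-a[i+3]+180)%360-180,2))
E
python3 go.py .45 -.35 .2 -4 .437 -.113 .15 -4
python3 - <<'E'
from h import *
c=[np.array(p)/3.3333+[170,160] for p in((18,28),(355,40),(347,232),(8,218))]
q=np.array([at('top',p,.085)[:2] for p in c]); print(q,q.mean(0),[np.linalg.norm(q[i]-q[(i+1)%4]) for i in range(4)])
d=q[0]-q[1];print(np.degrees(np.arctan2(-d[0],d[1])))
d=q[3]-q[2];print(np.degrees(np.arctan2(-d[0],d[1])))
E
```

```text
t 2.1 pos [ 0.14 -0.61  0.23] yaw 12.65 open 0.0856 grip 0.0 F [ 0.19  0.19 -1.01]
delta [ 36.24 -18.49   3.13] twist 16.65
delta [ 40.16 -41.9    8.13] twist 16.65
[[0.66221522 0.26677543]
 [0.64483528 0.00715886]
 [0.49756058 0.01696147]
 [0.51552351 0.27458365]] [0.58003365 0.14136985] [np.float64(0.26019767390761095), np.float64(0.14760056786315928), np.float64(0.258247663504368), np.float64(0.1468993754676609)]
-3.829931376222737
-3.988541809003365
```

```bash
python3 -m pendant '{"delta_pos":[[5,-2.5,0.3],[9,-4.6,0.6],[13.5,-7,1],[18,-9,1.5],[22.5,-11.5,2]],"twist":[3.3,6.6,10,13.3,16.65],"claw":[-0.3,-0.3,-0.3,-0.3,-0.3]}' 40 | tail -c 300
python3 go.py .45 -.35 .2 -4 .437 -.113 .15 -4
```

```text
time: 2.65
ee_pos: [0.3301, -0.4494, 0.2118]
ee_rot: [[0.997, -0.072, 0.001], [-0.072, -0.997, -0.001], [0.001, 0.001, -1.0]]
ft_force: [1.9, -0.2, -0.0]
opening: 0.0556
grip_force: 0.0
t 2.6 pos [ 0.33 -0.45  0.21] yaw -4.14 open 0.0556 grip 0.0 F [ 1.86 -0.24 -0.02]
delta [ 11.24 -10.78   1.18] twist -0.14
delta [  8.23 -34.33   6.16] twist -0.14
```

```bash
python3 -m pendant '{"delta_pos":[[3,-4,0],[6,-8,0],[8,-12.5,0.5],[8.2,-17,1],[8.2,-21.5,2]],"twist":[0,0,0,0,0],"claw":[-0.3,-0.3,-0.3,-0.3,-0.3]}' | grep ee_pos
python3 -m pendant '{"delta_pos":[[0,-4,2],[0,-8,3],[0,-12.5,4],[0,-12.8,4],[0,-12.8,4]],"twist":[0,0,0,0,0],"claw":[-0.3,-0.3,-0.3,-0.3,-0.3]}' | grep ee_pos
python3 - <<'E'
from l1 import *
show('cake2','cake',net('cake_a',[.437,-.113,.02]),[.437,-.113,0])
E
python3 go.py .437 -.114 .014 -4
```

```text
ee_pos: [0.4265, -0.2399, 0.192]
ee_pos: [0.4344, -0.113, 0.1518]
cake2 top [ 0.4388 -0.0144] -1.6 rms 0.87
cake2 scene [ 0.436  -0.1163] -4.8 rms 0.79
cake2 both [ 0.4382 -0.0215] -2.6 rms 16.33
t 4.0 pos [ 0.43 -0.12  0.15] yaw -4.13 open 0.0558 grip 0.0 F [ 0.01  0.82 -0.01]
delta [ 0.25 -0.17 13.78] twist -0.13
```

```bash
python3 -m pendant '{"delta_pos":[[0.2,-0.1,4.5],[0.2,-0.1,9],[0.2,-0.1,12],[0.2,-0.1,13.6],[0.2,-0.1,13.6]],"twist":[0,0,0,0,0],"claw":[-0.3,-0.3,-0.3,-0.3,-0.3]}' | egrep 'ee_pos|force'
python3 -m pendant '{"delta_pos":[[0,0,0],[0,0,0],[0,0,0],[0,0,0],[0,0,0]],"twist":[0,0,0,0,0],"claw":[0.5,0.5,0.5,0.5,0.5]}' 40| egrep 'ee_pos|force|open'
python3 -m pendant '{"delta_pos":[[0,0,-2],[0,0,-5],[0,0,-8],[0,0,-8],[0,0,-8]],"twist":[0,0,0,0,0],"claw":[0.5,0.5,0.5,0.5,0.5]}' | egrep 'ee_pos|force|open'
```

```text
ee_pos: [0.4344, -0.1136, 0.0135]
ft_force: [-0.3, -0.2, 0.2]
grip_force: 0.0
ee_pos: [0.4372, -0.1137, 0.0168]
ft_force: [-0.6, 0.1, 8.3]
opening: 0.0351
grip_force: 42.1
ee_pos: [0.4367, -0.1136, 0.0962]
ft_force: [-0.5, 0.1, -0.6]
opening: 0.035
grip_force: 41.2
```

```bash
python3 - <<'E'
from l1 import *
show('tray','tray',byc('gray',[.572,-.163,.01],20),[.572,-.163,-.09])
E
python3 go.py .5715 -.198 .09 -5 .5778 -.130 .09 -5
```

```text
tray top [ 0.5754 -0.164 ] -4.9 rms 0.71
tray scene [ 0.5736 -0.1663] -5.2 rms 0.73
tray both [ 0.5746 -0.1652] -5.1 rms 0.8
t 5.5 pos [ 0.44 -0.11  0.09] yaw -4.0 open 0.0353 grip 41.2 F [-0.47  0.69 -0.95]
delta [14.15  7.5   0.46] twist 1.0
delta [14.3   0.68  0.46] twist 1.0
```

```bash
python3 -m pendant '{"delta_pos":[[4.5,2.5,0],[9,5,0],[13,7.2,0],[14.15,7.6,0.4],[14.15,7.6,2.5]],"twist":[1,1,1,1,1],"claw":[0.5,0.5,0.5,0.5,0.5]}' | egrep 'ee_pos|force'
python3 -m pendant '{"delta_pos":[[0,0,2.5],[0,0,3.4],[0,0,4],[0,0,4.3],[0,0,4.3]],"twist":[0,0,0,0,0],"claw":[0.5,0.5,0.5,0.5,0.5]}' | egrep 'ee_pos|force|open'
python3 go.py .5715 -.200 .021 -5
```

```text
ee_pos: [0.5747, -0.2005, 0.0702]
ft_force: [-0.6, 0.8, -2.0]
grip_force: 41.2
ee_pos: [0.5724, -0.1991, 0.028]
ft_force: [0.1, -0.0, -0.6]
opening: 0.0351
grip_force: 41.2
t 6.5 pos [ 0.57 -0.2   0.03] yaw -4.99 open 0.0351 grip 41.2 F [ 0.12 -0.04 -0.63]
delta [-0.09  0.1   0.7 ] twist 0.01
```

```bash
python3 -m pendant '{"delta_pos":[[0,0,0.5],[0,0,0.7],[0,0,0.7],[0,0,0.7],[0,0,0.7]],"twist":[0,0,0,0,0],"claw":[0.5,0.5,0.5,-0.1,-0.1]}' | egrep 'ee_pos|force|open'
python3 -m pendant '{"delta_pos":[[0,0,0],[0,0,-3],[0,0,-7],[0,0,-11],[0,0,-13]],"twist":[0,0,0,0,0],"claw":[-0.1,-0.1,-0.1,-0.3,-0.3]}' | egrep 'ee_pos|force|open'
python3 go.py .438 -.016 .14 -1 .438 -.016 .018 -1
```

```text
ee_pos: [0.5723, -0.1991, 0.0209]
ft_force: [0.2, -0.2, -1.0]
opening: 0.047
grip_force: 0.0
ee_pos: [0.5738, -0.1993, 0.1549]
ft_force: [1.5, -0.3, 0.5]
opening: 0.0557
grip_force: 0.0
t 7.5 pos [ 0.57 -0.2   0.15] yaw -4.99 open 0.0557 grip 0.0 F [ 1.51 -0.27  0.46]
delta [-15.13 -17.09   1.4 ] twist -3.99
delta [-15.19 -17.1   13.6 ] twist -3.99
```

```bash
python3 -m pendant '{"delta_pos":[[-3,-3.5,0],[-6,-7,0],[-9,-10.5,0],[-12,-14,0],[-15.2,-17.1,1]],"twist":[-1,-2,-3,-4,-4],"claw":[-0.3,-0.3,-0.3,-0.3,-0.3]}' | grep ee_pos
python3 - <<'E'
from l1 import *
show('cake1','cake',net('cake_a',[.437,-.014,.02]),[.437,-.014,0])
E
python3 go.py .438 -.0155 .0185 -1
```

```text
ee_pos: [0.4355, -0.0137, 0.1418]
cake1 top [0.4322 0.1012] -6.9 rms 1.54
cake1 scene [ 0.4348 -0.0178] 2.2 rms 1.28
cake1 both [0.4318 0.0925] -5.1 rms 18.61
t 8.3 pos [ 0.44 -0.02  0.14] yaw -1.06 open 0.0559 grip 0.0 F [ 0.68 -0.16 -0.78]
delta [ 0.13 -0.08 12.27] twist -0.06
```

```bash
python3 -m pendant '{"delta_pos":[[0.1,0,4.5],[0.1,0,9],[0.1,0,11.5],[0.1,0,12.3],[0.1,0,12.3]],"twist":[0,0,0,0,0],"claw":[-0.3,-0.3,-0.3,-0.3,-0.3]}' | egrep 'ee_pos|force'
python3 -m pendant '{"delta_pos":[[0,0,0],[0,0,0],[0,0,0],[0,0,0],[0,0,0]],"twist":[0,0,0,0,0],"claw":[0.5,0.5,0.5,0.5,0.5]}' 40| egrep 'ee_pos|force|open'
python3 -m pendant '{"delta_pos":[[0,0,-2],[0,0,-5],[0,0,-8],[0,0,-8],[0,0,-8]],"twist":[0,0,0,0,0],"claw":[0.5,0.5,0.5,0.5,0.5]}' | egrep 'ee_pos|force|open'
python3 - <<'E'
from l1 import *
r=show('tray','tray',byc('gray',[.572,-.163,.01],20),[.572,-.163,-.09])
E
python3 go.py .5778 -.130 .09 -5
```

```text
ee_pos: [0.4367, -0.016, 0.0171]
ft_force: [-0.0, -0.6, 0.8]
grip_force: 0.0
ee_pos: [0.4384, -0.0157, 0.0193]
ft_force: [-0.1, 0.5, 7.4]
opening: 0.0355
grip_force: 40.6
ee_pos: [0.4372, -0.0157, 0.0985]
ft_force: [0.2, -0.7, -1.0]
opening: 0.0354
grip_force: 40.0
tray top [ 0.5749 -0.164 ] -5.2 rms 0.65
tray scene [ 0.5737 -0.1664] -5.2 rms 0.74
tray both [ 0.5745 -0.1652] -5.2 rms 0.76
t 9.9 pos [ 0.44 -0.02  0.1 ] yaw -1.0 open 0.0352 grip 40.0 F [ 0.11 -0.66 -0.45]
delta [14.38 11.19  0.69] twist 4.0
```

```bash
python3 -m pendant '{"delta_pos":[[4,3,0],[8,6.2,0],[12,9.3,0],[14.4,11.2,0.4],[14.4,11.2,2]],"twist":[4,4,4,4,4],"claw":[0.5,0.5,0.5,0.5,0.5]}' | egrep 'ee_pos'
python3 -m pendant '{"delta_pos":[[0,0,2.5],[0,0,3.8],[0,0,4.4],[0,0,4.8],[0,0,4.8]],"twist":[0,0,0,0,0],"claw":[0.5,0.5,0.5,0.5,0.5]}' | egrep 'ee_pos|force|open'
python3 go.py .5778 -.130 .0230 -5
```

```text
ee_pos: [0.5815, -0.1345, 0.0769]
ee_pos: [0.5787, -0.1298, 0.0298]
ft_force: [0.5, -0.2, -0.9]
opening: 0.0354
grip_force: 40.0
t 10.9 pos [ 0.58 -0.13  0.03] yaw -4.98 open 0.0354 grip 40.0 F [ 0.46 -0.24 -0.94]
delta [-0.09  0.03  0.68] twist 0.02
```

```bash
python3 -m pendant '{"delta_pos":[[0,0,0.5],[0,0,0.7],[0,0,0.7],[0,0,0.7],[0,0,0.7]],"twist":[0,0,0,0,0],"claw":[0.5,0.5,0.5,-0.1,-0.1]}' | egrep 'ee_pos|force|open'
python3 -m pendant '{"delta_pos":[[0,0,0],[0,0,-3],[0,0,-7],[0,0,-11],[0,0,-13]],"twist":[0,0,0,0,0],"claw":[-0.1,-0.1,-0.1,-0.1,-0.1]}' | egrep 'ee_pos|force|open'
python3 go.py .562 -.302 .16 -95 .562 -.302 .16 85
python3 -c "
from h import *;print(manip.observe()['joints'])"
```

```text
ee_pos: [0.5789, -0.13, 0.0229]
ft_force: [0.9, -0.2, -0.2]
opening: 0.0471
grip_force: 0.0
ee_pos: [0.5803, -0.13, 0.1568]
ft_force: [0.1, 0.3, 0.3]
opening: 0.0472
grip_force: 0.0
t 11.9 pos [ 0.58 -0.13  0.16] yaw -4.99 open 0.0472 grip 0.0 F [0.06 0.31 0.34]
delta [-0.32 17.29 -0.32] twist 90.01
delta [-0.32 17.29 -0.32] twist -89.99
[ 0.44992142  0.38583023 -0.36749059  1.55677033  0.14487618  1.22081451
 -1.59986251]
```

```bash
python3 -m pendant '{"delta_pos":[[0,3.5,0],[0,7,0],[0,10.5,0],[-0.3,14,0],[-0.3,17.3,0]],"twist":[-8.5,-17,-25.5,-34,-42.5],"claw":[-0.1,-0.1,-0.1,-0.1,-0.1]}' | grep ee_pos
python3 -m pendant '{"delta_pos":[[0,0,0],[0,0,0],[0,0,0],[0,0,0],[0,0,0]],"twist":[-8.5,-17,-25.5,-34,-42.5],"claw":[-0.1,-0.1,-0.1,-0.1,-0.1]}' | grep ee_pos
python3 - <<'E'
from l1 import *
snap('top','t2.png',(280,150,420,255),5)
for n in I: I[n]=cams.read_camera(n)
show('tray','tray',byc('gray',[.572,-.163,.01],30),[.572,-.163,-.09])
print(proj('top',[.562,-.302,.03]))
E
python3 go.py .562 -.302 .03 85
```

```text
ee_pos: [0.56, -0.3039, 0.1527]
ee_pos: [0.5606, -0.3021, 0.1526]
tray top [ 0.5749 -0.164 ] -5.2 rms 0.65
tray scene [ 0.5737 -0.1664] -5.2 rms 0.73
tray both [ 0.5745 -0.1652] -5.3 rms 0.76
[394.5803 203.292 ]
t 13.2 pos [ 0.56 -0.3   0.15] yaw 79.76 open 0.0469 grip 0.0 F [ 0.92 -0.24  0.22]
delta [ 0.03  0.14 12.26] twist -5.24
```

View pics/t2.png

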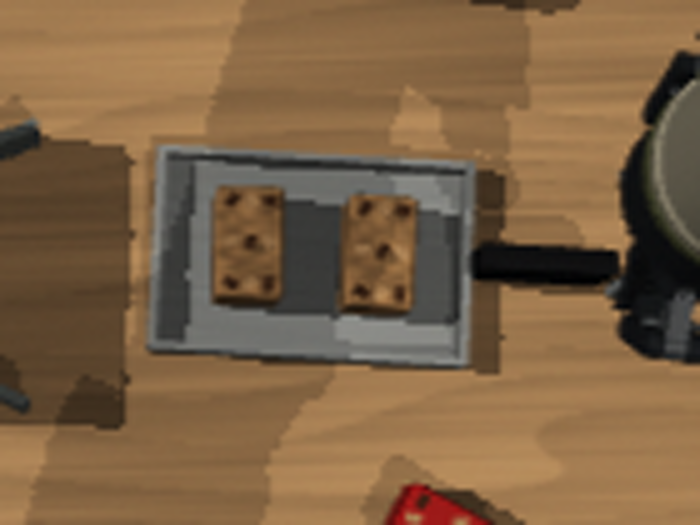

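The top crop shows both cakes flat in the tray at (248,243) and (380,252). The tab runs (470–615, 263), with the gripper over its tip.

```bash
python3 -m pendant '{"delta_pos":[[0,0.1,4],[0,0.1,8],[0,0.1,11],[0,0.1,12.2],[0,0.1,12.2]],"twist":[-5.2,-5.2,-5.2,-5.2,-5.2],"claw":[-0.1,-0.1,-0.1,-0.1,-0.1]}' | egrep 'ee_pos|force'
python3 -m pendant '{"delta_pos":[[0,0,0],[0,0,0],[0,0,0],[0,0,0],[0,0,0]],"twist":[0,0,0,0,0],"claw":[1,1,1,1,1]}' 40| egrep 'ee_pos|force|open'
python3 - <<'E'
from l1 import *
show('tray','tray',byc('gray',[.572,-.163,.01],30),[.572,-.163,-.09])
E
python3 go.py .562 -.302 .03 85
```

```text
ee_pos: [0.5606, -0.3017, 0.029]
ft_force: [-1.1, 0.3, -0.5]
grip_force: 0.0
ee_pos: [0.563, -0.3028, 0.0329]
ft_force: [-0.9, -0.1, 5.8]
opening: 0.0131
grip_force: 43.7
tray top [ 0.5755 -0.1641] -4.6 rms 0.68
tray scene [ 0.5726 -0.1663] -4.5 rms 0.66
tray both [ 0.5744 -0.165 ] -4.7 rms 0.79
t 14.3 pos [ 0.56 -0.3   0.03] yaw 85.18 open 0.0131 grip 43.7 F [-0.15 -0.25  7.11]
delta [ 0.07 -0.11  0.29] twist 0.18
```

```bash
python3 go.py .5535 -.265 .030 86.15 .5689 -.0407 .030 86.15
```

```text
t 14.3 pos [ 0.56 -0.3   0.03] yaw 85.18 open 0.0131 grip 43.7 F [-0.15 -0.25  7.11]
delta [ 3.69 -1.27  0.28] twist -0.97
delta [26.17 -1.62  0.25] twist -0.97
```

```bash
python3 -m pendant '{"delta_pos":[[0.7,-0.3,0],[1.5,-0.6,0],[2.3,-0.9,0],[3.1,-1.2,0],[3.7,-1.3,0]],"twist":[-0.2,-0.4,-0.6,-0.8,-1],"claw":[1,1,1,1,1]}' 60 | egrep 'ee_pos|force'
python3 -m pendant '{"delta_pos":[[0,0,0],[0,0,0]],"twist":[0,0],"claw":[1,1]}' | egrep 'ee_pos|force|open'
cat > tr.py <<'E'
from l1 import *
s=manip.observe();R=np.array(s['ee_rot']);c,sn=R[0,0],R[1,0]; y=np.arctan2(sn,c)
pc=np.array(s['ee_pos'])[:2]+.138*np.array([c,sn]); print('predicted tray',pc,np.degrees(y)-90)
show('tray','tray',byc('gray',[pc[0],pc[1],.01],30),[pc[0],pc[1],y-np.pi/2])
E
python3 tr.py; python3 go.py .5689 -.0407 .030 86.15
```

```text
ee_pos: [0.553, -0.2663, 0.0331]
ft_force: [0.3, -5.6, 6.0]
grip_force: 62.0
ee_pos: [0.5531, -0.2651, 0.033]
ft_force: [-1.1, -0.8, 7.7]
opening: 0.0127
grip_force: 62.3
predicted tray [ 0.5624 -0.1274] -3.8261743350228556
tray top [ 0.5622 -0.1258] -3.7 rms 0.64
tray scene [ 0.5602 -0.1285] -3.5 rms 0.71
tray both [ 0.5616 -0.1268] -3.6 rms 0.79
t 15.1 pos [ 0.55 -0.27  0.03] yaw 86.17 open 0.0131 grip 62.3 F [-0.92 -0.05  7.31]
delta [22.49  0.07  0.25] twist 0.02
```

```bash
python3 -m pendant '{"delta_pos":[[2,0,0],[4,0,0],[6,0,0],[8,0,0],[9,0.1,0]],"twist":[0,0,0,0,0],"claw":[1,1,1,1,1]}' | egrep 'ee_pos|force'
python3 -m pendant '{"delta_pos":[[2,0,0],[4,0,0],[6,0,0],[7.5,0,0],[9,0,0]],"twist":[0,0,0,0,0],"claw":[1,1,1,1,1]}' | egrep 'ee_pos|force'
python3 -m pendant '{"delta_pos":[[1,0,0],[2,0,0],[3,0,0],[3.5,0,0],[3.5,0,0]],"twist":[0,0,0,0,0],"claw":[1,1,1,1,1]}' | egrep 'ee_pos|force'
python3 go.py .5689 -.0407 .030 86.15
python3 - <<'E'
from h import *
snap('top','t3.png',(220,150,340,240),5)
E
```

```text
ee_pos: [0.5602, -0.1749, 0.0331]
ft_force: [-1.4, -7.0, 7.9]
grip_force: 62.3
ee_pos: [0.5664, -0.0869, 0.033]
ft_force: [-0.0, -8.0, 8.6]
grip_force: 62.4
ee_pos: [0.5688, -0.0506, 0.033]
ft_force: [0.5, -2.0, 8.4]
grip_force: 62.4
t 16.6 pos [ 0.57 -0.05  0.03] yaw 86.17 open 0.0128 grip 62.4 F [ 0.49 -2.02  8.45]
delta [ 0.99 -0.06  0.3 ] twist 0.02
```

View pics/t3.png

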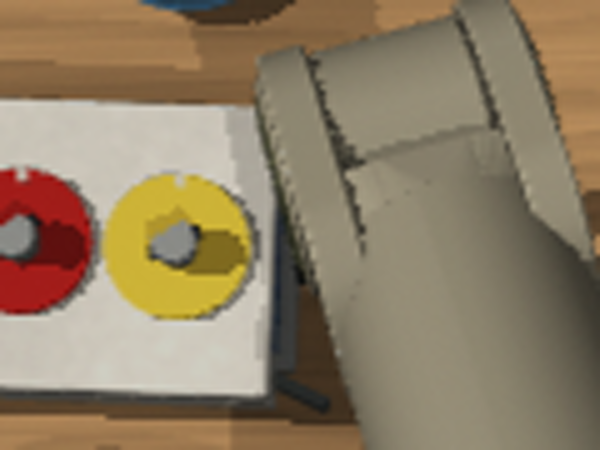

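The tray front edge still stands about 10 mm out of the mouth, at (285,300) in the crop. I push on to the stop.

```bash
python3 -m pendant '{"delta_pos":[[0.5,0,0],[0.8,0,0],[0.9,0,0],[1.0,0,0],[1.0,0,0]],"twist":[0,0,0,0,0],"claw":[1,1,1,1,1]}' 80| egrep 'ee_pos|force'
python3 -m pendant '{"delta_pos":[[0.1,0,0],[0.2,0,0],[0.3,0,0],[0.3,0,0]],"twist":[0,0,0,0],"claw":[1,1,1,1]}' | egrep 'ee_pos|force'
```

```text
ee_pos: [0.5695, -0.0427, 0.0331]
ft_force: [-1.5, -7.4, 10.0]
grip_force: 81.3
ee_pos: [0.5697, -0.0405, 0.0331]
ft_force: [-0.2, -9.1, 10.9]
grip_force: 81.4
```

```bash
python3 -m pendant '{"delta_pos":[[0.1,0,0],[0.2,0,0],[0.3,0,0],[0.3,0,0]],"twist":[0,0,0,0],"claw":[1,1,1,1]}' | egrep 'ee_pos|force'
python3 -m pendant '{"delta_pos":[[0.1,0,0],[0.2,0,0],[0.3,0,0],[0.3,0,0]],"twist":[0,0,0,0],"claw":[1,1,1,1]}' | egrep 'ee_pos|force'
```

```text
ee_pos: [0.5697, -0.0405, 0.0331]
ft_force: [-2.8, -16.1, 12.4]
grip_force: 81.7
ee_pos: [0.5697, -0.0405, 0.0331]
ft_force: [-3.9, -22.5, 14.4]
grip_force: 82.0
```

```bash
python3 -m pendant '{"delta_pos":[[-0.3,0,0],[-0.6,0,0],[-0.8,0,0],[-0.8,0,0]],"twist":[0,0,0,0],"claw":[1,1,1,1]}' | egrep 'ee_pos|force'
python3 -m pendant '{"delta_pos":[[0,0,0],[0,0,0],[0,0,0],[0,0,0]],"twist":[0,0,0,0],"claw":[-0.2,-0.2,-0.2,-0.2]}' | egrep 'ee_pos|force|open'
python3 -m pendant '{"delta_pos":[[0,0,-3],[0,0,-7],[0,0,-12],[0,0,-16],[0,0,-16]],"twist":[0,0,0,0,0],"claw":[-0.2,-0.2,-0.2,-0.2,-0.2]}' | egrep 'ee_pos|force|open'
python3 go.py .579 -.43 .19 81 .579 -.43 .19 171 .579 -.43 .19 -9
```

```text
ee_pos: [0.5697, -0.0405, 0.0331]
ft_force: [-0.4, -4.3, 9.2]
grip_force: 81.1
ee_pos: [0.5676, -0.0386, 0.0306]
ft_force: [-0.3, -0.2, -0.3]
opening: 0.0513
grip_force: 0.0
ee_pos: [0.5709, -0.0381, 0.1971]
ft_force: [0.4, 0.4, -1.4]
opening: 0.0514
grip_force: 0.0
t 19.6 pos [ 0.57 -0.04  0.2 ] yaw 86.23 open 0.0514 grip 0.0 F [ 0.36  0.37 -1.44]
delta [-39.05   3.38   0.75] twist 5.23
delta [-39.05   3.38   0.75] twist -84.77
delta [-39.05   3.38   0.75] twist 95.23
```

```bash
python3 -m pendant '{"delta_pos":[[-4,0.3,0],[-8,0.7,0],[-12,1,0],[-16,1.4,0],[-20,1.7,0]],"twist":[-8,-16,-24.5,-33,-41.5],"claw":[-0.2,-0.2,-0.2,-0.2,-0.2]}' | grep ee_pos
python3 go.py .579 -.43 .19 171
```

```text
ee_pos: [0.5712, -0.2409, 0.19]
t 20.1 pos [ 0.57 -0.24  0.19] yaw 128.07 open 0.0515 grip 0.0 F [ 0.58  0.28 -0.19]
delta [-15.37 -11.04  -0.  ] twist -42.93
```

```bash
cat > st.py <<'E'
from l1 import *
def stripe(k,P,n,rad=16):
    uv=proj(n,P); yy,xx=np.mgrid[:420,:560]; H=hsv(I[n]); m=(H[...,1]<110)&(H[...,2]>140)&(np.hypot(xx-uv[0],yy-uv[1])<rad)
    q=np.array([at(n,(x,y),P[2])[:2] for y,x in np.argwhere(m)])
    if len(q)<4: print(k,n,len(q)); return
    d=np.linalg.svd(q-q.mean(0))[2][0]; d*=np.sign(d@(q.mean(0)-P[:2])); print('stripe',k,n,len(q),q.mean(0),'dir',np.degrees(np.arctan2(d[1],d[0])))
E
python3 - <<'E'
from st import *
for n in I:
    x,e=fit('knob',{n:byc('blue',[.579,-.43,.03])(n)},[.579,-.43,-.15]); print(n,x,e)
    x,e=fit('knob',{n:byc('blue',[.579,-.43,.03])(n)},[.579,-.43,-.15],0,True); print(n,x,e)
    stripe('blue',[x[0],x[1],.057],n)
im=I['top'][...,::-1]; j=I['scene'][...,::-1]
def c(im,l,t,r,b,w,h): return cv2.resize(im[t:b,l:r],(w,h),interpolation=cv2.INTER_CUBIC)
cv2.imwrite('pics/z3.png',np.vstack([c(im,170,160,330,240,800,400-100),c(j,280,165,400,210,800,300)]))
E
```

```text
top [ 0.035  -0.647  -2.1661] 377.3330706566512
top [ 1.0728 -0.7549 -0.15  ] 379.32436888330756
stripe blue top 486 [ 1.0671 -0.744 ] dir 179.4786676882698
scene [ 0.5767 -0.4322 -0.7477] 0.9041892423205153
scene [ 0.5786 -0.4315 -0.15  ] 1.0450410725626529
stripe blue scene 18 [ 0.5938 -0.4289] dir -19.509741101597296
```

View pics/z3.png

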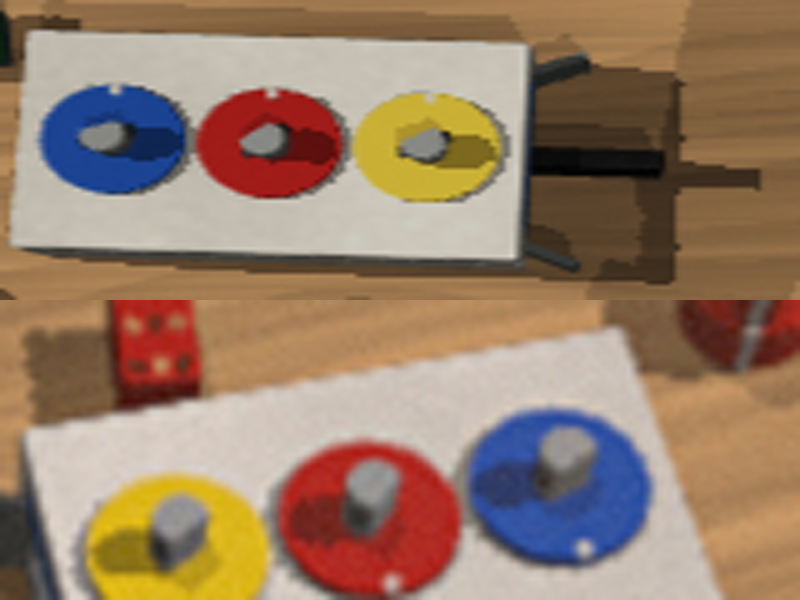

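The tray is home, with only the tab sticking out (532–664, 160) in the upper half. All three shafts and zero marks show, and the blue knob has not moved.

```bash
python3 -m pendant '{"delta_pos":[[-3,-2.2,0],[-6,-4.4,0],[-9,-6.6,0],[-12.5,-9,0],[-15.3,-11,0]],"twist":[-8.5,-17,-25.5,-34,-42.5],"claw":[-0.2,-0.2,-0.2,-0.2,-0.2]}' | grep ee_pos
python3 -m pendant '{"delta_pos":[[0,0,0.5],[0,0,2],[0,0,2]],"twist":[-0.5,-0.5,-0.5],"claw":[-0.2,-0.2,-0.2]}' | grep ee_pos
python3 go.py .5788 -.4305 .031 171
```

```text
ee_pos: [0.5773, -0.4302, 0.1896]
ee_pos: [0.5774, -0.4256, 0.1671]
t 21.1 pos [ 0.58 -0.43  0.17] yaw 170.73 open 0.0512 grip 0.0 F [-1.    0.1  -0.26]
delta [-0.28 -0.5  13.61] twist -0.27
```

```bash
python3 -m pendant '{"delta_pos":[[-0.2,-0.5,4],[-0.3,-0.5,8],[-0.3,-0.5,11.5],[-0.3,-0.5,13.2],[-0.3,-0.5,13.2]],"twist":[0,0,0,0,0],"claw":[-0.2,-0.2,-0.2,-0.2,-0.2]}' | egrep 'ee_pos|force'
python3 -m pendant '{"delta_pos":[[0,0,0],[0,0,0],[0,0,0],[0,0,0],[0,0,0]],"twist":[0,0,0,0,0],"claw":[1,1,1,1,1]}' 60| egrep 'ee_pos|force|open'
python3 -m pendant '{"delta_pos":[[0,0,-3],[0,0,-7],[0,0,-12],[0,0,-16],[0,0,-16]],"twist":[0,0,0,0,0],"claw":[1,1,1,1,1]}' | egrep 'ee_pos|force|open'
python3 go.py .587 .2225 .2 171
```

```text
ee_pos: [0.5789, -0.4313, 0.0359]
ft_force: [0.7, -0.1, 0.6]
grip_force: 0.0
ee_pos: [0.5817, -0.4336, 0.0415]
ft_force: [-0.0, 2.5, 6.6]
opening: 0.0164
grip_force: 60.3
ee_pos: [0.5829, -0.4341, 0.2077]
ft_force: [-0.3, -0.5, -0.1]
opening: 0.0164
grip_force: 59.3
t 22.6 pos [ 0.58 -0.43  0.21] yaw 170.66 open 0.0164 grip 59.3 F [-0.29 -0.54 -0.1 ]
delta [10.26 64.86  0.37] twist -0.34
```

Run:
```python
from l1 import *
S={'blue':(.587,.2225),'red':(.5817,.1423)}
rows=[]
for n in('top','scene'):
    r=[]
    for k,(x,y) in S.items():
        for z,h in((.115,.02),(.091,.045)):
            g=np.linspace(-h,h,200)
            mp=np.array([[proj(n,[x-b,y-a,z]) for a in g] for b in g],np.float32)  # up=+x, right=-y
            o=cv2.remap(I[n][...,::-1].copy(),mp[...,0],mp[...,1],cv2.INTER_CUBIC)
            if z>.1:
                cv2.circle(o,(100,100),int(.011/h*100),(0,255,0),1)
            else:
                # zero mark
                H=hsv(o[...,::-1].copy()); m=(H[...,1]<110)&(H[...,2]>150); yy,xx=np.mgrid[:200,:200]; rr=np.hypot(xx-99.5,yy-99.5)*h/100
                m&=(rr>.029)&(rr<.0355)&(yy<110); q=np.argwhere(m)-99.5
                if len(q): print(n,k,len(q),'zero dir deg',np.degrees(np.arctan2(-q[:,1].mean(),-q[:,0].mean())))
            r.append(o)
    rows.append(np.hstack(r))
cv2.imwrite('pics/sh.png',np.vstack(rows))
```

```text
top blue 148 zero dir deg -1.4681215148392457
top red 124 zero dir deg -1.5324436064154603
scene blue 477 zero dir deg 38.31769468652576
scene red 207 zero dir deg 3.3292091356330165
```

View pics/sh.png

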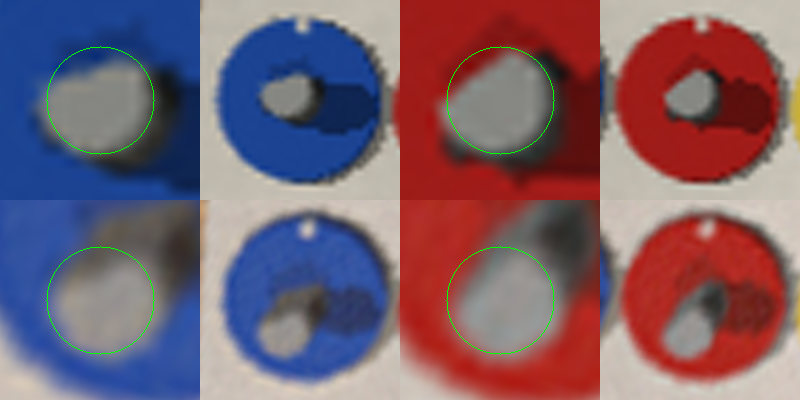

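```bash
cat > sh.py <<'E'
from l1 import *
from scipy.optimize import minimize
def shaft(n,x,y,save=None):
    h=.02; g=np.linspace(-h,h,160)
    mp=np.array([[proj(n,[x-b,y-a,.115]) for a in g] for b in g],np.float32)
    o=cv2.remap(I[n].copy(),mp[...,0],mp[...,1],cv2.INTER_LINEAR); H=hsv(o)
    X=-np.linspace(-h,h,160)[:,None]+0*g; Y=-np.linspace(-h,h,160)[None,:]+0*g[:,None]
    w=np.clip((H[...,2]-105)/30.,0,1)*np.clip((110-H[...,1])/40.,0,1)
    sg=lambda d: 1/(1+np.exp(-d/.0006))
    best=None
    for t0 in np.radians(np.arange(-40,85,10)):
        def f(q):
            a=X-q[0]*.01; b=Y-q[1]*.01; T=sg(.011-np.hypot(a,b))*sg(.006-a*np.cos(q[2])-b*np.sin(q[2]))
            return ((T-w)**2).mean()
        r=minimize(f,[0,0,t0],method='Nelder-Mead',options=dict(xatol=1e-3,fatol=1e-7))
        if best is None or r.fun<best.fun: best=r
    print(n,'centre',x+best.x[0]*.01,y+best.x[1]*.01,'flat dir deg',np.degrees(best.x[2]),best.fun)
E
python3 - <<'E'
from sh import *
for k,x,y in(('blue',.587,.2225),('red',.5817,.1423),('yellow',.5763,.0622)): 
    for n in('top','scene'): print(k,end=' '); shaft(n,x,y)
E
```

```text
blue top centre 0.5873385979194086 0.22420532133650103 flat dir deg 17.91115895106072 0.017906940151816535
blue scene centre 0.5864629320724438 0.22114346053585932 flat dir deg 15.34341440299004 0.08408680142272805
red top centre 0.5821488107509455 0.14421339774161648 flat dir deg 37.671163194770955 0.01909185877224938
red scene centre 0.581444013623615 0.14135604134170243 flat dir deg 42.00299339907095 0.05361276064943504
yellow top centre 0.5770813920909239 0.06397456502582882 flat dir deg 30.24202903071305 0.018173505084718624
yellow scene centre 0.5764256985247431 0.06130524873865971 flat dir deg 21.001578968870813 0.03578635109479166
```

```bash
python3 -m pendant '{"delta_pos":[[0.7,4.5,0],[1.4,9,0],[2.1,13.5,0],[2.8,18,0],[3.5,22.5,0]],"twist":[-5,-10,-15,-20,-26.3],"claw":[1,1,1,1,1]}' | grep ee_pos
python3 go.py .5860 .2225 .19 197
```

```text
ee_pos: [0.5807, -0.2039, 0.197]
t 23.2 pos [ 0.58 -0.2   0.2 ] yaw -162.79 open 0.0166 grip 59.3 F [ 0.1  -0.15 -1.33]
delta [-13.12  40.57   0.73] twist 0.21
```

```bash
python3 -m pendant '{"delta_pos":[[-1.5,4.5,0],[-2.9,9,0],[-4.4,13.5,0],[-5.8,18,0],[-7.3,22.5,0]],"twist":[0,0,0,0,0],"claw":[1,1,1,1,1]}' | grep ee_pos
python3 -m pendant '{"delta_pos":[[-1.5,4.5,0],[-2.9,9,0],[-4.4,13.5,0],[-6,17.5,0],[-6,17.5,0]],"twist":[0,0,0,0,0],"claw":[1,1,1,1,1]}' | grep ee_pos
python3 -m pendant '{"delta_pos":[[0,0,0],[0,0,0]],"twist":[0,0],"claw":[1,1]}' | grep ee_pos
python3 go.py .590 .2234 .1725 197
python3 - <<'E'
from l1 import *
j=I['scene'][...,::-1]; i=I['top'][...,::-1]
cv2.imwrite('pics/h1.png',np.hstack([cv2.resize(j[140:240,310:410],(400,400),interpolation=2),cv2.resize(i[140:240,140:240],(400,400),interpolation=2)]))
E
```

```text
ee_pos: [0.5849, 0.0321, 0.1972]
ee_pos: [0.5885, 0.2243, 0.1973]
ee_pos: [0.5922, 0.2143, 0.1974]
t 24.4 pos [0.59 0.21 0.2 ] yaw -163.07 open 0.0162 grip 59.2 F [ 0.87  0.12 -1.46]
delta [-0.06  0.93  2.49] twist -0.07
```

View pics/h1.png

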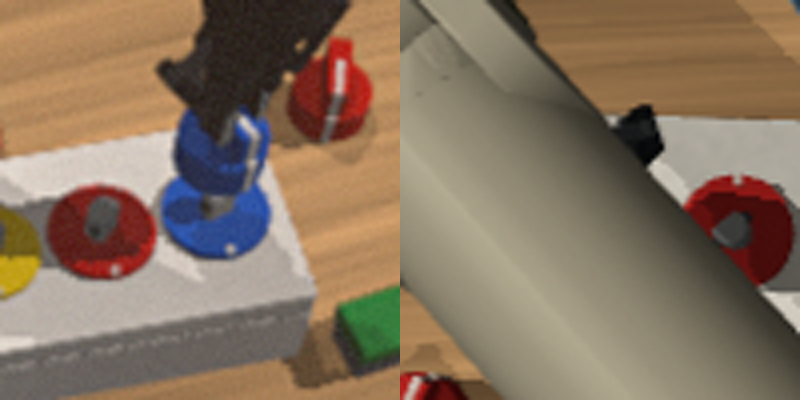

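Scene crop: the blue knob hangs just above the blue collar at (220,150), pointer towards the camera, with the shaft below it. The top camera is blocked by the arm.

```bash
cat > hov.py <<'E'
# lateral check of held knob in the scene image: hov.py colour seatx seaty rowcut zoff off yawpointer
import sys; from l1 import *
col=sys.argv[1]; sx,sy,zo,off,yp=map(float,sys.argv[2:7])
s=manip.observe(); T=np.array(s['ee_pos']); u=np.array([np.cos(np.radians(yp)),np.sin(np.radians(yp))])
k=T[:2]-off*u; zb=T[2]-zo
n='scene'; m=cmask(I[n],col)
c0=np.array([proj(n,p) for p in W(cyl(30,0,30),[k[0],k[1],0],zb)])
col_top=np.array([proj(n,p) for p in W('collar',[sx,sy,0],.091)])[:,1].min()
yy,xx=np.mgrid[:420,:560]; rc=(c0[:,1].min()+col_top)/2
rows=(yy>c0[:,1].min()+2)&(yy<col_top-0.5)&(abs(xx-c0[:,0].mean())<22)
rg=[r for r in range(420) if (m&rows)[r].sum()>5]
print('pred span',c0[:,0].min(),c0[:,0].max(),'rows',c0[:,1].min(),c0[:,1].max(),'collar top',col_top)
for r in rg: q=np.nonzero((m&rows)[r])[0]; print(r,q.min()-.5,q.max()+.5,end=' | ')
print()
# collar span measured vs predicted
cc=comp(m,proj(n,[sx+.02,sy-.02,.091]),5); q=np.argwhere(cc&(yy>col_top+8)); cp=np.array([proj(n,p) for p in W('collar',[sx,sy,0],.091)])
print('collar meas',q[:,1].min()-.5,q[:,1].max()+.5,'pred',cp[:,0].min(),cp[:,0].max())
E
python3 hov.py blue .5861 .2215 .0415 .0032 17
```

```text
pred span 353.27573102110347 378.42273632648005 rows 163.4945750557375 189.28687909754706 collar top 180.48135429575956

collar meas 350.5 376.5 pred 349.8206505436778 377.4705826889162
```

Run:
```python
from l1 import *
for r in(170,173,176,179): print(r,[(x,*hsv(I['scene'])[r,x].tolist()) for x in range(348,384,1)])
```

```text
170 [(348, 15, 122, 200), (349, 16, 126, 203), (350, 15, 129, 202), (351, 15, 126, 207), (352, 15, 126, 209), (353, 15, 124, 208), (354, 13, 98, 158), (355, 130, 63, 105), (356, 112, 170, 108), (357, 112, 153, 110), (358, 115, 141, 114), (359, 115, 127, 94), (360, 133, 67, 53), (361, 13, 52, 44), (362, 17, 37, 48), (363, 8, 65, 47), (364, 5, 69, 48), (365, 15, 70, 44), (366, 12, 38, 67), (367, 9, 21, 87), (368, 10, 9, 82), (369, 118, 62, 123), (370, 0, 15, 174), (371, 14, 19, 199), (372, 116, 43, 189), (373, 113, 134, 177), (374, 110, 166, 155), (375, 111, 146, 140), (376, 112, 148, 157), (377, 144, 48, 112), (378, 15, 121, 124), (379, 15, 127, 124), (380, 15, 123, 122), (381, 15, 117, 124), (382, 13, 139, 108), (383, 7, 158, 87)]
173 [(348, 14, 49, 212), (349, 15, 37, 212), (350, 13, 33, 211), (351, 13, 34, 210), (352, 13, 35, 218), (353, 13, 18, 201), (354, 135, 20, 129), (355, 113, 138, 100), (356, 113, 156, 108), (357, 113, 155, 107), (358, 113, 140, 109), (359, 112, 149, 108), (360, 114, 149, 111), (361, 115, 123, 91), (362, 122, 63, 53), (363, 14, 87, 44), (364, 8, 94, 49), (36
[... 1198 characters left out ...]
 14, 24, 215), (351, 12, 24, 216), (352, 14, 24, 214), (353, 0, 15, 136), (354, 114, 79, 68), (355, 118, 103, 67), (356, 119, 103, 69), (357, 119, 96, 74), (358, 116, 127, 86), (359, 113, 136, 94), (360, 113, 145, 100), (361, 114, 140, 93), (362, 113, 129, 81), (363, 113, 139, 79), (364, 115, 131, 80), (365, 118, 107, 86), (366, 116, 112, 82), (367, 115, 118, 80), (368, 118, 98, 78), (369, 118, 98, 68), (370, 116, 146, 82), (371, 113, 104, 98), (372, 0, 13, 118), (373, 120, 26, 126), (374, 113, 124, 142), (375, 112, 176, 132), (376, 120, 59, 116), (377, 14, 103, 163), (378, 15, 127, 191), (379, 16, 125, 191), (380, 15, 124, 197), (381, 15, 126, 200), (382, 15, 125, 204), (383, 16, 124, 207)]
```

```bash
python3 -m pendant '{"delta_pos":[[0,0.4,0],[0,0.9,1],[0,0.9,2.5],[0,0.9,3.4],[0,0.9,3.4]],"twist":[0,0,0,0,0],"claw":[1,1,1,1,1]}' | egrep 'ee_pos|force'
python3 -m pendant '{"delta_pos":[[0,0,0],[0,0,0]],"twist":[0,0],"claw":[1,1]}' | egrep 'ee_pos|force'
python3 go.py .590 .2234 .1575 197
```

```text
ee_pos: [0.5886, 0.2236, 0.162]
ft_force: [-0.5, -0.5, -1.1]
grip_force: 59.3
ee_pos: [0.5898, 0.2245, 0.1651]
ft_force: [-0.2, 0.5, 0.0]
grip_force: 59.3
t 25.4 pos [0.59 0.22 0.17] yaw -163.01 open 0.0164 grip 59.3 F [-0.17  0.49  0.04]
delta [ 0.01 -0.11  0.76] twist -0.01
```

```bash
python3 -m pendant '{"delta_pos":[[0,-0.1,0.3],[0,-0.1,0.6],[0,-0.1,0.8],[0,-0.1,1.0],[0,-0.1,1.2]],"twist":[0,0,0,0,0],"claw":[1,1,1,1,1]}' | egrep 'ee_pos|force'
python3 -m pendant '{"delta_pos":[[0,0,0.2],[0,0,0.4],[0,0,0.4]],"twist":[0,0,0],"claw":[1,1,1]}' | egrep 'ee_pos|force'
python3 go.py .590 .2234 .1575 197
```

```text
ee_pos: [0.5899, 0.2235, 0.1526]
ft_force: [0.8, 0.7, -0.9]
grip_force: 59.3
ee_pos: [0.5899, 0.2234, 0.1484]
ft_force: [0.4, 0.2, -2.1]
grip_force: 59.3
t 26.2 pos [0.59 0.22 0.15] yaw -163.0 open 0.0162 grip 59.3 F [ 0.43  0.23 -2.07]
delta [-0.01 -0.01 -0.91] twist -0.0
```

```bash
python3 -m pendant '{"delta_pos":[[0,0,0.4],[0,0,0.8],[0,0,1.2],[0,0,1.5],[0,0,1.7]],"twist":[0,0,0,0,0],"claw":[1,1,1,1,1]}' | egrep 'ee_pos|force'
python3 -m pendant '{"delta_pos":[[0,0,0.2],[0,0,0.4],[0,0,0.6],[0,0,0.6]],"twist":[0,0,0,0],"claw":[1,1,1,1]}' | egrep 'ee_pos|force|torq'
```

```text
ee_pos: [0.5898, 0.2237, 0.1324]
ft_force: [-5.3, -3.9, 19.6]
grip_force: 63.9
ee_pos: [0.59, 0.2239, 0.1323]
ft_force: [-19.3, -11.5, 47.3]
grip_force: 67.6
```

```bash
python3 -m pendant '{"delta_pos":[[0,0,-0.4],[0,0,-0.7],[0,0,-0.7]],"twist":[0,0,0],"claw":[1,1,1]}' | egrep 'ee_pos|force|torq'
python3 go.py .590 .2239 .1323 176.15
```

```text
ee_pos: [0.5898, 0.2236, 0.1326]
ft_force: [-0.4, 1.6, 5.7]
grip_force: 62.3
t 27.4 pos [0.59 0.22 0.13] yaw -162.99 open 0.0164 grip 62.3 F [-0.43  1.63  5.74]
delta [-0.03  0.02  0.03] twist 20.86
```

```bash
python3 go.py .5899 .2225 .1325 176.15
python3 -m pendant '{"delta_pos":[[0,-0.03,0],[0,-0.05,0],[0,-0.08,0],[0,-0.11,0],[0,-0.11,0]],"twist":[5,10,15,20.9,20.9],"claw":[1,1,1,1,1]}' | egrep 'ee_pos|force|torq'
python3 go.py .5899 .2225 .1325 176.15
```

```text
t 27.4 pos [0.59 0.22 0.13] yaw -162.99 open 0.0164 grip 62.3 F [-0.43  1.63  5.74]
delta [ 0.02 -0.11  0.01] twist 20.86
ee_pos: [0.5916, 0.2224, 0.1327]
ft_force: [5.4, 0.6, 1.8]
grip_force: 61.4
t 27.9 pos [0.59 0.22 0.13] yaw 175.85 open 0.0164 grip 61.4 F [5.38 0.63 1.84]
delta [ 0.17 -0.01  0.02] twist -0.3
```

```bash
python3 -m pendant '{"delta_pos":[[0,0,0],[0,0,0]],"twist":[0,0],"claw":[1,1]}' | egrep 'ee_pos|force|torq'; python3 go.py .5899 .2225 .1325 176.15
python3 -m pendant '{"delta_pos":[[0,0,0],[0,0,0],[0,0,0],[0,0,-1],[0,0,-3]],"twist":[0,0,0,0,0],"claw":[-0.2,-0.2,-0.2,-0.2,-0.2]}' | egrep 'ee_pos|open'
python3 -m pendant '{"delta_pos":[[0,0,-4],[0,0,-8],[-1,3,-8],[-2,6,-8],[-2,6,-8]],"twist":[0,0,0,0,0],"claw":[-0.2,-0.2,-0.2,-0.2,-0.2]}' | egrep 'ee_pos|open'
python3 go.py .4734 .3667 .2 153.5
```

```text
ee_pos: [0.5916, 0.2224, 0.1327]
ft_force: [4.7, 0.1, 1.5]
grip_force: 61.4
t 28.1 pos [0.59 0.22 0.13] yaw 176.06 open 0.0162 grip 61.4 F [4.68 0.12 1.53]
delta [ 0.17 -0.01  0.02] twist -0.09
ee_pos: [0.5892, 0.2219, 0.1618]
opening: 0.0512
ee_pos: [0.6131, 0.2856, 0.243]
opening: 0.0515
t 29.1 pos [0.61 0.29 0.24] yaw 176.39 open 0.0515 grip 0.0 F [-0.14  0.1  -0.15]
delta [14.45  7.21  4.34] twist 22.89
```

Look at the blue knob, and re-measure the red knob.

Run:
```python
from st import *
for c,P in(('blue',[.587,.2225,.148]),('red',[.4735,.3667,.057])):
    for n in I: stripe(c,P,n,13)
show('knob_red','knob',byc('red',[.4735,.3667,.03]),[.4735,.3667,-.46],0,True)
j=I['scene'][...,::-1]; i=I['top'][...,::-1]
cv2.imwrite('pics/h2.png',np.hstack([cv2.resize(j[140:240,310:410],(400,400),interpolation=2),cv2.resize(i[160:260,130:230],(400,400),interpolation=2)]))
```

```text
stripe blue top 63 [0.6082 0.2325] dir -64.48768316657642
stripe blue scene 206 [0.5773 0.2276] dir -139.43074078945216
stripe red top 256 [0.4833 0.3558] dir -137.81368414766357
stripe red scene 15 [0.4859 0.3594] dir -25.357897738352605
knob_red top [0.4689 0.3701] -26.4 rms 9.49
knob_red scene [0.4763 0.3731] -26.4 rms 4.52
knob_red both [0.4734 0.3724] -26.4 rms 7.61
```

View pics/h2.png

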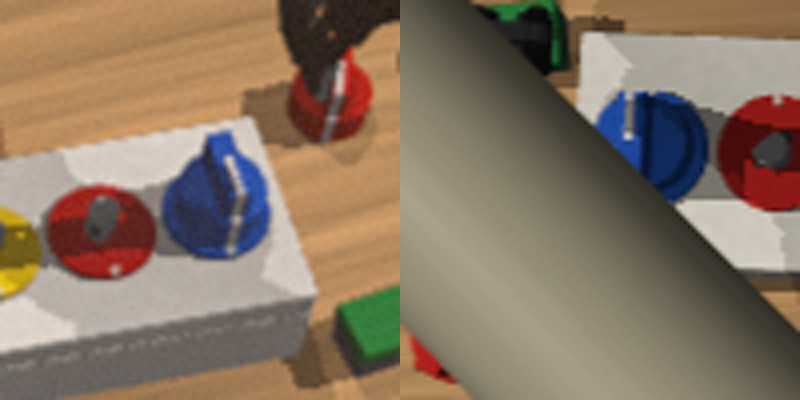

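The blue knob sits on its collar with its stripe running to the zero mark. The red knob has not moved.

```bash
python3 -m pendant '{"delta_pos":[[3.5,1.8,0],[7,3.6,0],[10.5,5.4,1],[14.45,7.2,3],[14.45,7.2,5]],"twist":[5.5,11,17,22.9,22.9],"claw":[-0.2,-0.2,-0.2,-0.2,-0.2]}' | grep ee_pos
python3 -m pendant '{"delta_pos":[[0,0,2],[0,0,3],[0,0,3]],"twist":[0,0,0],"claw":[-0.2,-0.2,-0.2]}' | grep ee_pos
python3 go.py .4736 .3668 .036 153.6
```

```text
ee_pos: [0.4688, 0.3665, 0.1942]
ee_pos: [0.475, 0.3609, 0.1616]
t 30.1 pos [0.47 0.36 0.16] yaw 153.11 open 0.0514 grip 0.0 F [-0.59  0.02  0.16]
delta [ 0.39  0.49 12.56] twist -0.49
```

```bash
python3 -m pendant '{"delta_pos":[[0.3,0.4,4],[0.3,0.4,8],[0.3,0.4,9],[0.3,0.4,9],[0.3,0.4,9]],"twist":[-0.4,-0.4,-0.4,-0.4,-0.4],"claw":[-0.2,-0.2,-0.2,-0.2,-0.2]}' | egrep 'ee_pos|force'
python3 go.py .4736 .3668 .036 153.6
```

```text
ee_pos: [0.475, 0.3683, 0.0749]
ft_force: [0.1, 0.9, 0.3]
grip_force: 0.0
t 30.6 pos [0.47 0.37 0.07] yaw 153.57 open 0.0512 grip 0.0 F [0.09 0.91 0.32]
delta [ 0.06 -0.21  3.89] twist -0.03
```

```bash
python3 -m pendant '{"delta_pos":[[0.1,-0.1,2],[0.1,-0.1,3.5],[0.1,-0.1,3.7],[0.1,-0.1,3.7]],"twist":[0,0,0,0],"claw":[-0.2,-0.2,-0.2,-0.2]}' | egrep 'ee_pos|force'
python3 -m pendant '{"delta_pos":[[0,0,0],[0,0,0],[0,0,0],[0,0,0],[0,0,0]],"twist":[0,0,0,0,0],"claw":[1,1,1,1,1]}' 60| egrep 'ee_pos|force|open'
python3 -m pendant '{"delta_pos":[[0,0,-3],[0,0,-7],[0,0,-12],[0,0,-16],[0,0,-16]],"twist":[0,0,0,0,0],"claw":[1,1,1,1,1]}' | egrep 'ee_pos|force|open|rot'
python3 go.py .5817 .1423 .2 218.5
```

```text
ee_pos: [0.4729, 0.3672, 0.0362]
ft_force: [-0.6, -0.0, 0.1]
grip_force: 0.0
ee_pos: [0.4732, 0.3677, 0.0367]
ft_force: [-0.1, 0.5, 5.6]
opening: 0.0166
grip_force: 59.4
ee_pos: [0.4742, 0.3695, 0.2021]
ee_rot: [[-0.896, 0.444, 0.007], [0.444, 0.896, 0.006], [-0.004, 0.009, -1.0]]
ft_force: [1.4, 0.9, -0.3]
opening: 0.0167
grip_force: 58.8
t 31.9 pos [0.47 0.37 0.2 ] yaw 153.61 open 0.0167 grip 58.8 F [ 1.38  0.92 -0.28]
delta [-19.73 -15.58   0.15] twist -64.89
```

```bash
python3 -m pendant '{"delta_pos":[[-2,-1,-2],[-5,-3,-3],[-8,-5.5,-3],[-11,-8,-3],[-14,-10.5,-3]],"twist":[-8.5,-17,-25.5,-34,-42],"claw":[1,1,1,1,1]}' | egrep 'ee_pos'
python3 go.py .5812 .1420 .2 218.5
```

```text
ee_pos: [0.5516, 0.209, 0.2249]
t 32.5 pos [0.55 0.21 0.22] yaw -164.04 open 0.0168 grip 58.7 F [-0.05  0.02 -0.98]
delta [-1.01 -7.26  2.49] twist -22.54
```

```bash
python3 -m pendant '{"delta_pos":[[-0.3,-3,0],[-0.7,-6,0],[-1,-7.2,1],[-1,-7.2,2.5],[-1,-7.2,3.5]],"twist":[-7.5,-15,-22.5,-22.5,-22.5],"claw":[1,1,1,1,1]}' | egrep 'ee_pos'
python3 -m pendant '{"delta_pos":[[0,0,1],[0,0,2],[0,0,2],[0,0,2]],"twist":[0,0,0,0],"claw":[1,1,1,1]}' | egrep 'ee_pos'
python3 go.py .5812 .1420 .155 218.5
python3 - <<'E'
from l1 import *
j=I['scene'][...,::-1]
cv2.imwrite('pics/h3.png',cv2.resize(j[130:240,280:390],(550,550),interpolation=2))
E
```

```text
ee_pos: [0.5793, 0.1443, 0.1884]
ee_pos: [0.5802, 0.1448, 0.1708]
t 33.4 pos [0.58 0.14 0.17] yaw -141.87 open 0.0167 grip 58.7 F [-0.04  1.27 -0.8 ]
delta [ 0.09 -0.28  1.58] twist -0.37
```

View pics/h3.png

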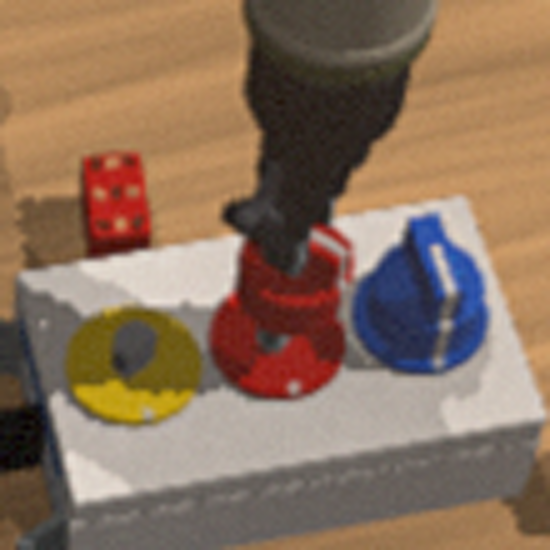

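The red knob hangs over the red shaft at (285,285) in the crop, clear of the blue one.

```bash
python3 -m pendant '{"delta_pos":[[0.1,-0.25,0.5],[0.1,-0.25,1],[0.1,-0.25,1.2],[0.1,-0.25,1.2]],"twist":[-0.3,-0.3,-0.3,-0.3],"claw":[1,1,1,1]}' | egrep 'ee_pos'
python3 go.py .5812 .1420 .155 218.5
```

```text
ee_pos: [0.5809, 0.1413, 0.1581]
t 33.9 pos [0.58 0.14 0.16] yaw -141.61 open 0.0166 grip 58.7 F [-0.09  0.56 -1.7 ]
delta [-0.07  0.04  0.31] twist -0.11
```

```bash
python3 -m pendant '{"delta_pos":[[0,0.05,0.3],[0,0.05,0.6],[0,0.05,0.8],[0,0.05,1.0],[0,0.05,1.2]],"twist":[0,0,0,0,0],"claw":[1,1,1,1,1]}' | egrep 'ee_pos|force'
python3 -m pendant '{"delta_pos":[[0,0,0.2],[0,0,0.4],[0,0,0.4]],"twist":[0,0,0],"claw":[1,1,1]}' | egrep 'ee_pos|force'
```

```text
ee_pos: [0.5809, 0.142, 0.1465]
ft_force: [1.5, -0.5, -0.2]
grip_force: 58.7
ee_pos: [0.5808, 0.1418, 0.1424]
ft_force: [-0.2, -0.7, -0.7]
grip_force: 58.8
```

On the shaft already (9 mm down without resistance). I press it home.

```bash
python3 -m pendant '{"delta_pos":[[0,0,0.4],[0,0,0.8],[0,0,1.2],[0,0,1.5],[0,0,1.7]],"twist":[0,0,0,0,0],"claw":[1,1,1,1,1]}' | egrep 'ee_pos|force'
python3 -m pendant '{"delta_pos":[[0,0,0.2],[0,0,0.3],[0,0,0.3]],"twist":[0,0,0],"claw":[1,1,1]}' | egrep 'ee_pos|force|torq'
```

```text
ee_pos: [0.5806, 0.1418, 0.1276]
ft_force: [-13.5, -7.3, 34.6]
grip_force: 66.1
ee_pos: [0.5807, 0.1418, 0.1276]
ft_force: [-19.6, -10.9, 43.9]
grip_force: 67.4
```

```bash
python3 -m pendant '{"delta_pos":[[0,0,-0.4],[0,0,-0.7],[0,0,-0.7]],"twist":[0,0,0],"claw":[1,1,1]}' | egrep 'ee_pos|force'
python3 -m pendant '{"delta_pos":[[0,0,0],[0,0,0],[0,0,0],[0,0,0],[0,0,0]],"twist":[8.5,17,25.5,34,42.3],"claw":[1,1,1,1,1]}' | egrep 'ee_pos|force'
python3 -m pendant '{"delta_pos":[[0,0,0],[0,0,0]],"twist":[0,0],"claw":[1,1]}' | egrep 'ee_pos|force'
python3 go.py .5812 .1420 .1276 176.15
```

```text
ee_pos: [0.5808, 0.1418, 0.1295]
ft_force: [1.0, 0.7, -1.1]
grip_force: 61.2
ee_pos: [0.5812, 0.1429, 0.129]
ft_force: [3.3, 3.2, -3.6]
grip_force: 60.8
ee_pos: [0.5811, 0.1422, 0.1293]
ft_force: [3.0, 1.5, -2.3]
grip_force: 61.0
t 36.5 pos [0.58 0.14 0.13] yaw 176.37 open 0.017 grip 61.0 F [ 2.99  1.5  -2.34]
delta [-0.01 -0.02  0.17] twist 0.22
```

```bash
python3 -m pendant '{"delta_pos":[[0,0,0.3],[0,0,0.6],[0,0,0.6]],"twist":[0.2,0.2,0.2],"claw":[1,1,1]}' | egrep 'ee_pos|force'
python3 -m pendant '{"delta_pos":[[0,0,0],[0,0,0],[0,0,-0.5],[0,0,-1],[0,0,-3]],"twist":[0,0,0,0,0],"claw":[-0.2,-0.2,-0.2,-0.2,-0.2]}' | egrep 'ee_pos|open|force'
python3 -m pendant '{"delta_pos":[[0,0,-5],[0,0,-10],[3,-5,-10],[6,-9,-10],[9,-13,-10]],"twist":[0,0,0,0,0],"claw":[-0.2,-0.2,-0.2,-0.2,-0.2]}' | egrep 'ee_pos'
python3 -m pendant '{"delta_pos":[[0,-4,0],[0,-8,0],[0,-12,0],[0,-16,0],[0,-16,0]],"twist":[0,0,0,0,0],"claw":[-0.2,-0.2,-0.2,-0.2,-0.2]}' | egrep 'ee_pos'
python3 - <<'E'
from st import *
for c,x,y in(('blue',.5867,.2227),('red',.5812,.142)):
    for n in I: stripe(c,[x,y,.148],n,11)
    show('knob '+c,'knob',byc(c,[x,y,.12],6),[x,y,-.067],.091,True)
a=cams.mark_of('top','pointer_red'),cams.mark_of('top','pointer_blue'); print([(q['p'],at('top',q['xy'],.121)) for r in a for q in r[:1]])
j=I['scene'][...,::-1]; i=I['top'][...,::-1]
cv2.imwrite('pics/h4.png',np.hstack([cv2.resize(j[150:250,290:390],(400,400),interpolation=2),cv2.resize(i[150:250,165:265],(400,400),interpolation=2)]))
E
```

```text
ee_pos: [0.5813, 0.1421, 0.1276]
ft_force: [-10.3, -4.6, 30.4]
grip_force: 65.5
ee_pos: [0.5797, 0.1412, 0.1522]
ft_force: [-0.0, -1.0, 0.0]
opening: 0.0514
grip_force: 0.0
ee_pos: [0.4863, 0.0243, 0.2537]
ee_pos: [0.4744, -0.1415, 0.2533]
stripe blue top 59 [0.5986 0.2315] dir 118.5038079288283
stripe blue scene 172 [0.5787 0.2304] dir -163.3517827872277
knob blue top [0.5846 0.219 ] -3.8 rms 1.44
knob blue scene [0.5728 0.2454] -3.8 rms 8.7
knob blue both [0.5851 0.2204] -3.8 rms 6.94
stripe red top 31 [0.5948 0.1448] dir 14.445063008547377
stripe red scene 161 [0.5717 0.1492] dir -128.84125201437186
knob red top [0.5787 0.1405] -3.8 rms 1.69
knob red scene [0.5886 0.1376] -3.8 rms 0.8
knob red both [0.5842 0.1382] -3.8 rms 1.92
[(0.93, array([0.6075, 0.1354, 0.121 ])), (0.75, array([0.6195, 0.2243, 0.121 ]))]
```

View pics/h4.png

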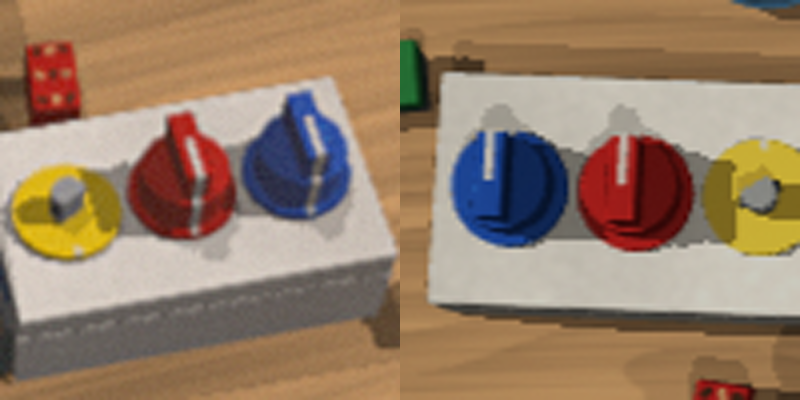

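Both knobs are down on their collars with stripes parallel, blue at (490,155) and red at (622,160) in the top half. Last, a numeric check of the angles and the tray front.

Run:
```python
from l1 import *
for c,x,y in(('blue',.5867,.2227),('red',.5812,.142)):
  for n in I:
    uv=proj(n,[x+.014,y-.001,.148]); yy,xx=np.mgrid[:420,:560]; H=hsv(I[n]); rad=np.hypot(xx-uv[0],yy-uv[1])
    m=comp((H[...,1]<95)&(H[...,2]>135)&(rad<8),uv,4,1); w=I[n].min(2)*m.astype(float)
    q=np.array([at(n,(a,b),.148)[:2] for b,a in np.argwhere(m)]); ww=w[m]; mu=np.average(q,axis=0,weights=ww)
    d=np.linalg.eigh(np.cov(q.T,aweights=ww))[1][:,1]; d*=np.sign(d[0]); print(c,n,len(q),mu,np.degrees(np.arctan2(d[1],d[0])))
# tray front vs mouth: tab visible end
n='top'; H=hsv(I[n]); tip=proj(n,[.5725+.067*-.071,.0122-.071,.03]); print('tab tip pred home px',tip)
v=I[n].max(2); r=int(round(tip[1])); print([int(v[r-2:r+3,c].mean()) for c in range(int(tip[0])-34,int(tip[0])+10)])
```

```text
blue top 68 [0.6069 0.2248] -1.592803364315626
blue scene 28 [0.5972 0.2208] -4.918743005064273
red top 54 [0.6021 0.1434] -3.9319008910553914
red scene 23 [0.594 0.14 ] -5.500040119459962
tab tip pred home px [302.7476 203.8093]
[159, 129, 107, 156, 167, 169, 102, 43, 16, 8, 8, 8, 8, 8, 6, 5, 5, 6, 7, 9, 10, 9, 9, 10, 10, 10, 10, 9, 10, 10, 10, 11, 10, 10, 31, 86, 97, 96, 108, 110, 110, 121, 123, 123]
```

```bash
python3 -c "
from station import manip
print(manip.finish_job())"
```

```text
the job is handed in; nothing more can be done
None
```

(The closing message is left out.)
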